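# Load a battery under the sprung hold-down of a charging cradle

## Task

Load the small grooved battery into the charging cradle: keep it upright, set it on the bed, and slide it in groove end first so that it lifts the sprung hold-down arm, until it is fully home against the end stop and the roller has dropped into the groove across its top. Push gently, do not ram it against the stop, then let go and leave everything else on the bench where it is.

Things in the scene. Friction and masses are not known exactly. Their poses are not given: they have to be found in the camera images.
- battery: The part to load, about 0.45 kg: black, grey top, 120 long (x) x 46 wide (y) x 61 high; origin centre of underside. End face x=+60 is 47 high, then a 45 deg slope up to a rib's crest (x=+46, 61 high), 45 deg down to a groove (floor 54 high, x=25 to 39); behind, flat top 60 high. Posts 8 high at x=-48, y=+-13. Grip its sides at x about -20, 38 above the underside, to clear guides and arm.
- groove (a point): Point on the battery's groove floor, on its centre line: 35 toward +x from the battery's origin and 54 above its underside. When the battery is home the hold-down roller sits here.
- cradle: Fixed charging cradle: dark steel base 12 thick (its top is the bed), 84 wide (y), x=-120 to +165; origin on the centre line at its underside. The battery slides in along +x. Steel guides 10 high, 50 apart, from x=-10 to +65. An aluminium head at the far end holds end stop and arm, clamped at an unmeasured offset d within +-12 mm: stop face x=60+d, roller x=35.5+d; battery home at x=d, found by feel.
- mouth (a point): Mouth of the guides on the bed's centre line, at x=-41 in the cradle, 12 above its underside; the guides flare to 67 apart here and narrow to 50 by x=-10. The bed in front of it is open. Cradle, head, stop and arm are rigidly mounted: pressing the battery on guides, stop and arm with 28 N or more in all is ramming.
- holddown (a joint): Angle (rad) of the sprung hold-down arm: two bent steel bars, pivot at the far end, free-turning black roller (12 dia, 44 long) 76 from the pivot. 0 = rest, roller's underside 51 above the bed; grows as it rises, limit 0.45. Spring: 4 to 6 N down at the roller; the climb takes up to some 15 N of push. About 0.13 on the rib's crest, 0.04 in the groove with the battery home.
- block_battery: Not to be used: a wider and taller battery with plain flat top, 112 x 70 x 82 (90 over its posts), black and grey, about 1.3 kg. Origin at the centre of its underside.
- spanner: Bystander: steel spanner 170 long, lying; leave it.
- screwdriver: Bystander: screwdriver 190 long, lying; leave it.
- brush: Bystander: hand brush 200 long, lying; leave it.
- grease: Bystander: small jar, 54 diameter, 65 high; leave it.
- clamp: Bystander: brass terminal clamp, about 45 x 26 x 24; leave it.
- meter: Bystander: hand meter 150 x 80 x 40, lying; leave it.
Things that resemble listed ones, but are neither listed nor needed, are in the scene too. Leave any pink look-alike of the battery alone.

How it is judged:
On the way, in this order (a step that is already met when the one before it is completed fails the run):
1. the battery's end has lifted the hold-down arm (value of joint holddown above 0.09 rad and contact force between battery and holddown above 1 N), for 0.05 s.
2. the battery is home and the roller has dropped into its groove (x of battery in the frame of cradle between -0.016 and 0.016 m and y of battery in the frame of cradle between -0.005 and 0.005 m and z of battery in the frame of cradle between 0.009 and 0.0145 m and angle between the x axis of battery and the x axis of cradle, either way round below 0.08 rad and angle between battery's own z axis and vertical below 0.04 rad and value of joint holddown between 0.022 and 0.052 rad and contact force between battery and holddown above 2 N), for 0.1 s.
At the end, for the whole second after the job is handed in: Battery at rest flat on the bed, origin within 16 mm of the cradle's along x and 5 mm across, aligned within 0.08 rad, level within 0.04 rad; hold-down arm between 0.022 and 0.052 rad, bearing on the battery with over 2 N (all of step 2 and linear speed of battery below 0.01 m/s and velocity of joint holddown below 0.05 rad/s); the robot touches nothing.
It fails at once if the battery is rammed against the guides, stop or arm (28 N or more) (contact force between battery and cradle above 28 N).
It fails at once if the battery is tipped by more than 0.5 rad (angle between battery's own z axis and vertical above 0.5 rad).
It fails at once if a bystander is moved by more than 30 mm (distance of any of block_battery, spanner, screwdriver, brush, grease, clamp, meter from where it was at the start of the episode above 0.03 m).
It also fails if it takes over 64 s, if anything falls off the work surface, if the arm or the gripper's body presses on something with over 40 N, if the wrist force passes 120 N, or if a joint passes its speed limit or range.

## Robot

A 6-joint arm with a two-finger parallel gripper is mounted at the origin on the work surface. World frame = base frame: x ahead of the robot, y to its left, z up, the work surface at z = 0. Lengths are in m, angles in rad, forces in N, time in s.
With the tool pointing down it reaches from about 0.25 to 0.725 m from the base axis. Payload 4 kg.
Tool frame: the origin (TCP) lies on the centre line of the jaws, within the pads' length; the fingertips stand ahead of it and the grasp point (between the pads) lies 11 mm behind it (bot.tip_extent is the z of the fingertips in the tool frame, in m); z points along the fingers, y is the direction in which the jaws open and shut (so a half turn about z gives the same grasp; the last joint's range is limited). The gripper opens to 85 mm and grips with 20 to 120 N. Pads are 22 mm wide; open, the fingers measure 114 mm over their backs; the gripper's body (76 mm by 85 mm) begins 54 mm behind the grasp point. The pads swing forward as they close: fully open they stand 13 mm farther back than shut.
Start: joints at [1.336, 0.241, 0.005, 1.335, 0, 1.571], TCP at [0.116, 0.486, 0.239] pointing down, gripper open.
Joint ranges: [-2.72, 2.72], [-1.05, 1.87], [-1.09, 1.28], [-1.99, 2.15], [-1.42, 1.44], [-3.14, 3.14]. Speed limits (rad/s): [2.79, 2.79, 3.14, 3.14, 3.14, 3.14].

## Interface

Orientations are given as a unit quaternion [x, y, z, w].
In Python, from workcell import bot gives the robot as it stands.
- The arm moves only by the shell command python3 -m jog 'ROWS'. ROWS is JSON, a list that holds one entry, the list of rows, each a list of 7 numbers: the shift along the world's x, y, z in m, then the turn, a rotation vector about the world's x, y, z in degrees, then the closure in counts, from 0 (fully open) to 255 (shut). In form: [[[tx, ty, tz, ax, ay, az, fingers], ...]]. A call has 1 to 10 rows; each row is the pose to reach, as a shift and turn from the pose commanded when the call began; what a row does not reach only later rows make up. A row lasts 1/12 s, in which the tool goes at most 41.7 mm and 7.16 degrees, less where a joint would pass 70% of its speed; a pose out of reach is approached as far as the arm can. A call with a gripper value outside its range is refused whole. The fingers move at their own pace and stop on an object; the grip force is fixed at half the most. Time passes only in rows, so rows that repeat a pose let the fingers close. It gives the time, the measured TCP pose, the force and the opening at its end, in the units of the state.
- bot.get_obs(): the state, without advancing time (a new reading comes with each control period).
- bot.camera(name): name is "scene" or "top"; returns the picture (480x640x3 uint8, blue, green, red); there is no depth.
- bot.camera_model(name): a dict with "K" (3x3 intrinsics, pixels), "T" (4x4, takes a point from camera to world coordinates). Camera axes: x right, y down, z forward; pixel columns grow to the right and rows downward; lengths in m; the calibration is good to about 2 mm. A picture is of the moment at which its call begins. camera_model takes no time and is no camera call.
- bot.job_done(): hands the job in, once; it reports no verdict.
The state is a dict: "clock": time; "joint_pos": joint angles; "joint_vel": joint speeds; "tau": joint torques, N m; "eef_pos": TCP position; "tool_rot": TCP orientation; "ft_force": force on the tool from outside, world axes, zero at the start; "ft_torque": the same for the moment, N m; "grip_width": finger opening in m.
Only numpy, scipy, OpenCV 4.12 (cv2) and the standard library are available. Lean on these libraries where they do the work, as an engineer would, in place of code of your own. Each camera call takes 0.05 s, during which the arm holds its last target. There are 200 camera calls.

## Working session

There is one attempt and no reset: what is moved stays moved. The work goes in short steps, Python scripts to look and compute and a shell command to move; the robot and the scene stay as the last step left them, time stands still between calls to the robot, and variables do not carry over. Pictures are saved under pics/ and viewed, about 8 in all and at most 12, crops included, and the job is handed in when it is done.

```bash
mkdir -p pics; cat > h.py <<'E'
import numpy as np, cv2
from workcell import bot
def ray(cam,u,v):
    m=bot.camera_model(cam);K=np.array(m["K"]);T=np.array(m["T"])
    d=T[:3,:3]@np.linalg.solve(K,[u,v,1.]);return T[:3,3],d
def onz(cam,u,v,z):
    o,d=ray(cam,u,v);return o+d*(z-o[2])/d[2]
def proj(cam,p):
    m=bot.camera_model(cam);K=np.array(m["K"]);T=np.linalg.inv(np.array(m["T"]))
    q=K@(T[:3,:3]@np.array(p)+T[:3,3]);return q[:2]/q[2]
E
python3 - <<'E'
from h import *
for c in("top","scene"):
    cv2.imwrite(f"pics/{c}0.png",bot.camera(c));m=bot.camera_model(c);print(np.round(m["K"],1),np.round(m["T"],3))
o=bot.get_obs();print({k:np.round(v,3) for k,v in o.items()},bot.tip_extent)
E
```

```text
[[556.5   0.  314.6]
 [  0.  556.5 249. ]
 [  0.    0.    1. ]] [[ 0.022 -0.99   0.14   0.338]
 [-1.    -0.022  0.006  0.082]
 [-0.003 -0.14  -0.99   1.503]
 [ 0.     0.     0.     1.   ]]
[[593.7   0.  313.1]
 [  0.  593.7 236.7]
 [  0.    0.    1. ]] [[ 0.897  0.224 -0.382  1.084]
 [ 0.442 -0.487  0.753 -1.022]
 [-0.017 -0.844 -0.536  0.849]
 [ 0.     0.     0.     1.   ]]
{'clock': np.float64(0.1), 'joint_pos': array([ 1.336,  0.241,  0.004,  1.335, -0.   ,  1.571]), 'joint_vel': array([ 0.   , -0.002,  0.003, -0.   ,  0.001, -0.001]), 'tau': array([-0.0000e+00, -3.7314e+01,  2.5301e+01,  1.1000e-02,  0.0000e+00,
       -0.0000e+00]), 'eef_pos': array([0.116, 0.486, 0.238]), 'tool_rot': array([ 0.117,  0.993, -0.001, -0.   ]), 'ft_force': array([-0.348, -0.148,  0.276]), 'ft_torque': array([ 0.032, -0.011, -0.037]), 'grip_width': np.float64(0.085)} 0.008
```

View pics/top0.png

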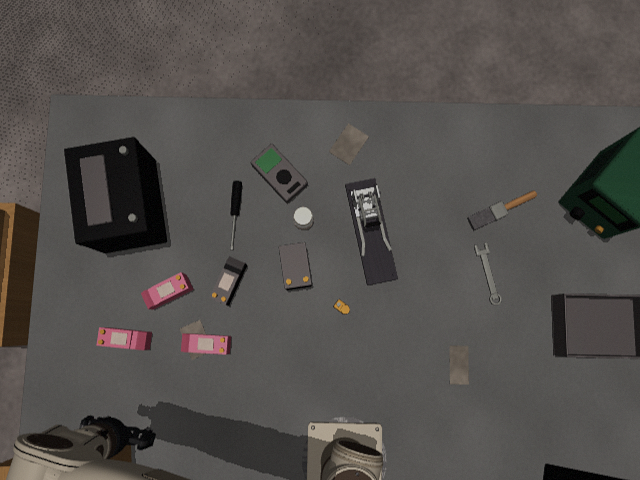

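View pics/scene0.png

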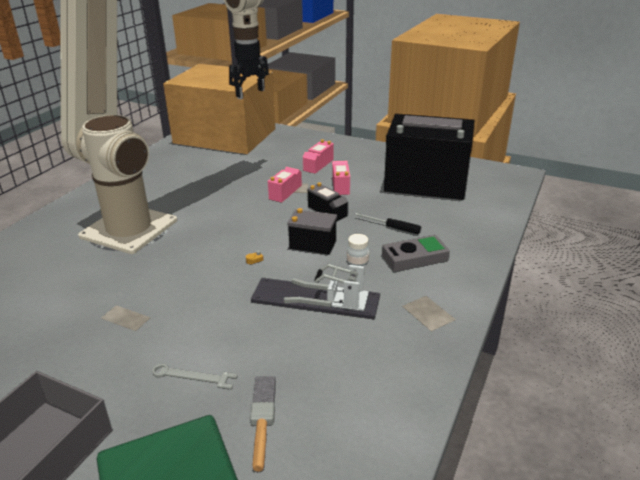

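Top: battery about (229,281), with its posts at the lower left and the groove end at the upper right. The cradle runs from (382,282), the open end, to (362,182), the head. Next, a closer crop.

```bash
python3 - <<'E'
from h import *
a=cv2.imread("pics/top0.png");
c1=cv2.resize(a[250:312,200:275],None,fx=6,fy=6,interpolation=cv2.INTER_CUBIC)
c2=cv2.resize(a[172:292,335:405],None,fx=5,fy=5,interpolation=cv2.INTER_CUBIC)
im=np.zeros((600,800,3),np.uint8);im[:372,:450]=c1;im[:600,450:800]=c2
cv2.imwrite("pics/crop1.png",im)
hsv=cv2.cvtColor(a,cv2.COLOR_BGR2HSV);
g=a.max(2)
for n,(y0,y1,x0,x1) in dict(bat=(250,312,205,255),cr=(172,292,335,405)).items():
    m=np.zeros(g.shape,np.uint8);m[y0:y1,x0:x1]=(g[y0:y1,x0:x1]<55)*255
    cs=max(cv2.findContours(m,0,2)[0],key=cv2.contourArea);r=cv2.minAreaRect(cs);print(n,r,cv2.boxPoints(r).round(1).tolist())
    if n=="cr":
        for p in cv2.boxPoints(r):print(onz("top",*p,.012).round(4))
sub=hsv[250:312,205:255];m=((sub[...,0]>8)&(sub[...,0]<28)&(sub[...,1]>130)&(sub[...,2]>110)).astype(np.uint8)
n,l,s,c=cv2.connectedComponentsWithStats(m);
for i in range(1,n):
    print("post",s[i,4],c[i]+[205,250],onz("top",*(c[i]+[205,250]),.066).round(4))
E
```

```text
bat ((235.5, 284.5), (43.0, 23.0), 90.0) [[224.0, 263.0], [247.0, 263.0], [247.0, 306.0], [224.0, 306.0]]
cr ((370.9006042480469, 231.41184997558594), (103.5438461303711, 31.780010223388672), 77.59258270263672) [[344.29998779296875, 184.3000030517578], [375.29998779296875, 177.39999389648438], [397.5, 278.6000061035156], [366.5, 285.3999938964844]]
[0.7298 0.0138 0.012 ]
[ 0.7509 -0.0714  0.012 ]
[ 0.473 -0.133  0.012]
[ 0.4528 -0.05    0.012 ]
post 16 [213.75   294.5625] [0.4163 0.3483 0.066 ]
post 16 [223.  298.5] [0.4067 0.324  0.066 ]
```

View pics/crop1.png

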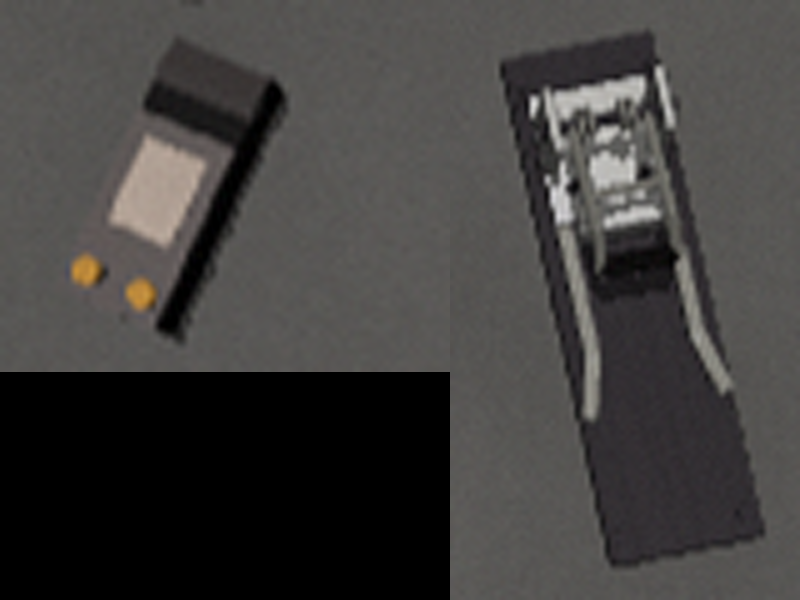

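The crop shows the battery's grey rib end at the upper right and the posts at the lower left. The cradle guides and head are also clear. Now I refine the poses and overlay them in both views as a check.

```bash
cat >> h.py <<'E'
def pose(x,y,deg):
    a=np.radians(deg);return lambda p:np.array([x+np.cos(a)*p[0]-np.sin(a)*p[1],y+np.sin(a)*p[0]+np.cos(a)*p[1],p[2]])
def overlay(items,out,boxes,fx,imgs=None):
    ims=[]
    for cam,(y0,y1,x0,x1) in boxes:
        a=bot.camera(cam) if imgs is None else cv2.imread(imgs[cam])
        c=cv2.resize(a[y0:y1,x0:x1],None,fx=fx,fy=fx,interpolation=cv2.INTER_CUBIC)
        for P in items:
            q=np.array([(proj(cam,p)-[x0,y0]+.5)*fx for p in P]);cv2.polylines(c,[q.round().astype(int)],False,(0,255,0),1)
        ims.append(c)
    h=max(i.shape[0] for i in ims)
    cv2.imwrite(out,np.hstack([cv2.copyMakeBorder(i,0,h-i.shape[0],0,0,0) for i in ims]))
def bat(P):
    r=lambda x,y,z:P((x/1e3,y/1e3,z/1e3))
    return [[r(-60,-23,60),r(60,-23,47),r(60,23,47),r(-60,23,60),r(-60,-23,60)],[r(46,-23,61),r(46,23,61)],[r(-60,-23,0),r(60,-23,0),r(60,23,0)],[r(-48,-13,68),r(-48,13,68)]]
def crad(P):
    r=lambda x,y,z:P((x/1e3,y/1e3,z/1e3))
    return [[r(-120,-42,12),r(165,-42,12),r(165,42,12),r(-120,42,12),r(-120,-42,12)],[r(-41,-33.5,22),r(-10,-25,22),r(65,-25,22)],[r(-41,33.5,22),r(-10,25,22),r(65,25,22)]]
E
python3 - <<'E'
from h import *
a=cv2.imread("pics/top0.png");g=a.min(2).astype(int)
m=np.zeros(g.shape,np.uint8);m[268:296,212:240]=(g[268:296,212:240]>110)*255
cs=max(cv2.findContours(m,0,2)[0],key=cv2.contourArea);r=cv2.minAreaRect(cs);b=np.array([onz("top",*p,.06)[:2] for p in cv2.boxPoints(r)])
print("label",r,b.mean(0))
for i in range(4):
    d=b[(i+1)%4]-b[i];print(np.linalg.norm(d).round(4),np.degrees(np.arctan2(d[1],d[0])).round(1))
d=onz("top",213.75,294.56,.068)-onz("top",223,298.5,.068);mid=(onz("top",213.75,294.56,.068)+onz("top",223,298.5,.068))/2
print(mid, np.linalg.norm(d),np.degrees(np.arctan2(d[1],d[0]))-90)
al=np.radians(-23);o=mid[:2]+.048*np.array([np.cos(al),np.sin(al)]);print(o)
overlay(bat(pose(*o,-23))+crad(pose(.5797,-.0651,12.7)),"pics/ov1.png",[("top",(172,312,200,405)),("scene",(170,325,245,390))],2.2,dict(top="pics/top0.png",scene="pics/scene0.png"))
E
```

```text
label ((225.81895446777344, 281.42242431640625), (11.292354583740234, 15.625467300415039), 23.198589324951172) [0.45141565 0.31969587]
0.0404 -20.7
0.0296 -111.8
0.0403 159.1
0.0295 68.3
[0.41140913 0.33581699 0.068     ] 0.026107256384447386 -21.538702513290403
[0.45559336 0.31706189]
```

View pics/ov1.png

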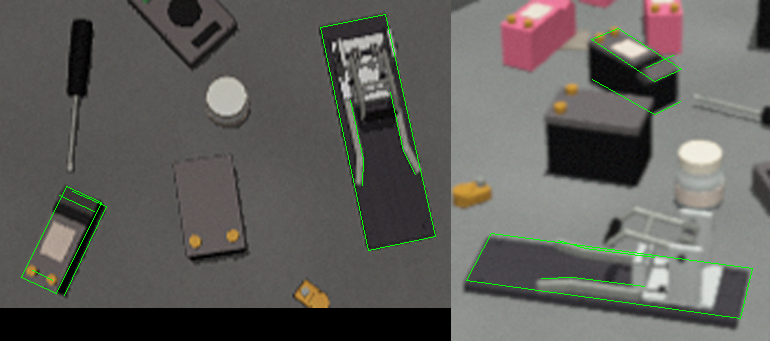

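The overlay agrees in both views: battery near (0.456,0.318) at -21.5°, cradle origin near (0.580,-0.065) at 12.7°. Approach now.

```bash
python3 -m jog '[[[0.3215,-0.1605,0,0,0,-8,0],[0.3215,-0.1605,0,0,0,-8,0],[0.3215,-0.1605,0,0,0,-8,0],[0.3215,-0.1605,0,0,0,-8,0],[0.3215,-0.1605,0,0,0,-8,0],[0.3215,-0.1605,0,0,0,-8,0],[0.3215,-0.1605,0,0,0,-8,0],[0.3215,-0.1605,0,0,0,-8,0],[0.3215,-0.1605,0,0,0,-8,0],[0.3215,-0.1605,0,0,0,-8,0]]]'
python3 -m jog '[[[0,0,-0.04,0,0,0,0],[0,0,-0.08,0,0,0,0],[0,0,-0.12,0,0,0,0],[0,0,-0.12,0,0,0,0],[0,0,-0.12,0,0,0,0]]]'
python3 - <<'E'
from h import *
a=bot.camera("top");b=bot.camera("scene")
cv2.imwrite("pics/app.png",np.hstack([cv2.resize(a[230:330,180:290],(440,400)),cv2.resize(b[140:240,260:350],(360,400))]))
o=bot.get_obs();print(o["eef_pos"],o["tool_rot"],o["ft_force"])
E
```

```text
clock: 0.93
eef_pos: [0.442, 0.3229, 0.2383]
tool_rot: [0.189, 0.982, -0.001, 0.001]
ft_force: [-0.5, 0.4, 0.4]
grip_width: 0.0853
clock: 1.35
eef_pos: [0.4355, 0.3246, 0.1173]
tool_rot: [0.186, 0.983, -0.003, -0.002]
ft_force: [-0.2, 0.8, 1.6]
grip_width: 0.0855
[0.43879043 0.32701012 0.12153033] [0.18584946 0.98257696 0.00118972 0.00104048] [-0.88977856 -0.4907001   0.65868505]
```

View pics/app.png

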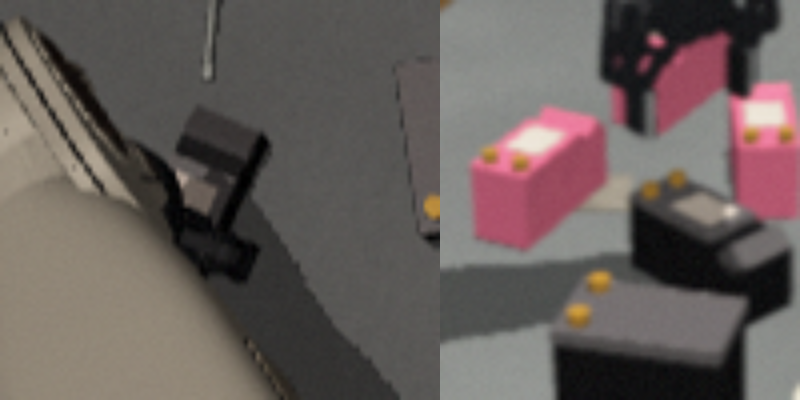

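The gripper hangs above the battery, straddling it with clearance. Descend and grip.

```bash
python3 -m jog '[[[0,0,-0.03,0,0,0,0],[0,0,-0.06,0,0,0,0],[0,0,-0.085,0,0,0,0],[0,0,-0.091,0,0,0,0],[0,0,-0.091,0,0,0,0],[0,0,-0.091,0,0,0,0]]]'
python3 -m jog '[[[0,0,0,0,0,0,255],[0,0,0,0,0,0,255],[0,0,0,0,0,0,255],[0,0,0,0,0,0,255],[0,0,0,0,0,0,255],[0,0,0,0,0,0,255],[0,0,0,0,0,0,255],[0,0,0,0,0,0,255]]]'
python3 -m jog '[[[0,0,0,0,0,0,255],[0,0,0,0,0,0,255],[0,0,0,0,0,0,255]]]'
```

```text
clock: 1.95
eef_pos: [0.4394, 0.3272, 0.0308]
tool_rot: [0.186, 0.983, 0.001, 0.001]
ft_force: [0.0, 0.1, 1.0]
grip_width: 0.0854
clock: 2.62
eef_pos: [0.438, 0.3248, 0.0298]
tool_rot: [0.187, 0.982, -0.001, 0.001]
ft_force: [-1.5, -4.5, 7.5]
grip_width: 0.0455
clock: 2.87
eef_pos: [0.438, 0.3248, 0.0298]
tool_rot: [0.187, 0.982, -0.001, 0.001]
ft_force: [-2.3, -4.7, 7.7]
grip_width: 0.0454
```

Gripped at 45.5 mm. Lift and check.

```bash
python3 -m jog '[[[0,0,0.01,0,0,0,255],[0,0,0.04,0,0,0,255],[0,0,0.08,0,0,0,255],[0,0,0.11,0,0,0,255],[0,0,0.13,0,0,0,255],[0,0,0.13,0,0,0,255],[0,0,0.13,0,0,0,255]]]'
python3 -m jog '[[[0.001,-0.01,0,0,0,1,255],[0.004,-0.04,0,0,0,4,255],[0.007,-0.08,0,0,0,8,255],[0.01,-0.12,0,0,0,12,255],[0.014,-0.16,0,0,0,16,255],[0.018,-0.2,0,0,0,20,255],[0.021,-0.24,0,0,0,24,255],[0.025,-0.28,0,0,0,28,255],[0.028,-0.32,0,0,0,31,255],[0.031,-0.35,0,0,0,34.3,255]]]'
python3 -m jog '[[[0.003,-0.03,0,0,0,0,255],[0.005,-0.05,0,0,0,0,255],[0.0053,-0.0636,0,0,0,0,255],[0.0053,-0.0636,0,0,0,0,255],[0.0053,-0.0636,0,0,0,0,255],[0.0053,-0.0636,0,0,0,0,255],[0.0053,-0.0636,0,0,0,0,255]]]'
```

```text
clock: 3.45
eef_pos: [0.4381, 0.3262, 0.159]
tool_rot: [0.186, 0.983, 0.001, 0.001]
ft_force: [-0.1, -0.0, -5.8]
grip_width: 0.0456
clock: 4.28
eef_pos: [0.4663, -0.0271, 0.1555]
tool_rot: [-0.112, 0.994, -0.0, -0.003]
ft_force: [0.3, 0.5, -5.5]
grip_width: 0.0453
clock: 4.87
eef_pos: [0.4733, -0.0868, 0.1572]
tool_rot: [-0.113, 0.994, 0.001, -0.001]
ft_force: [0.9, -0.4, -4.8]
grip_width: 0.0455
```

```bash
python3 -m jog '[[[0,0,-0.02,0,0,0,255],[0,0,-0.05,0,0,0,255],[0,0,-0.075,0,0,0,255],[0,0,-0.095,0,0,0,255],[0,0,-0.1,0,0,0,255],[0,0,-0.1,0,0,0,255],[0,0,-0.1,0,0,0,255],[0,0,-0.1,0,0,0,255]]]'
python3 - <<'E'
from h import *
o=bot.get_obs();print(o["eef_pos"],o["tool_rot"],o["ft_force"])
p=o["eef_pos"];q=o["tool_rot"];yaw=2*np.degrees(np.arctan2(q[1],q[0]))-180
B=pose(p[0],p[1],yaw);b0=B((.020,0,0));z=p[2]-.0298;BB=pose(b0[0],b0[1],yaw)
c=pose(.5797,-.0651,12.7);a=np.radians(12.7);d=b0[:2]-[.5797,-.0651]
print("yaw",yaw,"bat in cradle",d@[np.cos(a),np.sin(a)],d@[-np.sin(a),np.cos(a)],z)
overlay([[P+[0,0,z] for P in L] for L in bat(BB)]+crad(c),"pics/ov2.png",[("top",(172,302,330,420)),("scene",(225,325,235,395))],3.1)
E
```

```text
clock: 5.53
eef_pos: [0.4757, -0.0877, 0.0598]
tool_rot: [-0.112, 0.994, -0.0, 0.002]
ft_force: [0.8, 0.2, -5.4]
grip_width: 0.0455
[ 0.4756623  -0.0877288   0.05981903] [-1.12223799e-01  9.93681685e-01 -4.42206678e-04  1.52692327e-03] [ 0.75491986  0.18828372 -5.43794111]
yaw 12.887063870573911 bat in cradle -0.08646733348249666 0.0008624106611514751 0.0300190326201107
```

View pics/ov2.png

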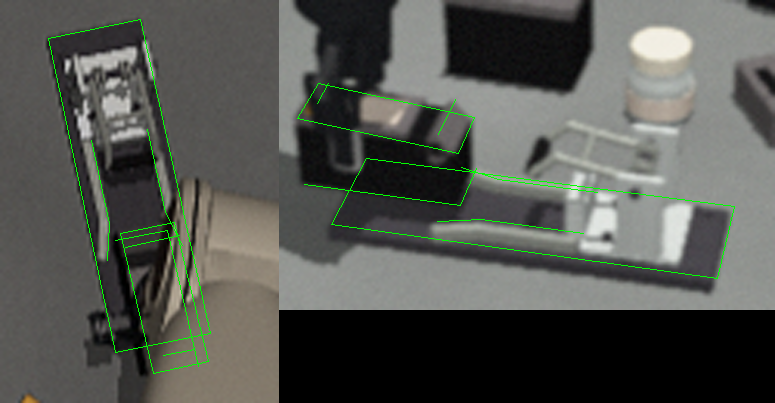

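The overlay matches the battery and cradle in both views: battery about 1 mm off centre, yaw good to 0.2°, underside about 18 mm above the bed. Lower gently.

```bash
python3 -m jog '[[[0.0002,-0.0008,-0.005,0,0,0,255],[0.0002,-0.0008,-0.01,0,0,0,255],[0.0002,-0.0008,-0.013,0,0,0,255],[0.0002,-0.0008,-0.014,0,0,0,255],[0.0002,-0.0008,-0.014,0,0,0,255],[0.0002,-0.0008,-0.014,0,0,0,255]]]'
python3 -m jog '[[[0,0,-0.0007,0,0,0,255],[0,0,-0.0014,0,0,0,255],[0,0,-0.002,0,0,0,255],[0,0,-0.002,0,0,0,255],[0,0,-0.002,0,0,0,255]]]'
python3 -m jog '[[[0,0,-0.0005,0,0,0,255],[0,0,-0.001,0,0,0,255],[0,0,-0.001,0,0,0,255],[0,0,-0.001,0,0,0,255]]]'
```

```text
clock: 6.13
eef_pos: [0.4742, -0.0886, 0.0441]
tool_rot: [-0.112, 0.994, 0.0, -0.0]
ft_force: [-0.6, 0.9, -5.4]
grip_width: 0.0451
clock: 6.55
eef_pos: [0.4743, -0.0886, 0.0423]
tool_rot: [-0.112, 0.994, 0.0, -0.0]
ft_force: [-0.1, -0.3, -5.0]
grip_width: 0.0453
clock: 6.88
eef_pos: [0.4743, -0.0886, 0.0419]
tool_rot: [-0.112, 0.994, -0.0, 0.0]
ft_force: [-3.3, 0.6, 3.3]
grip_width: 0.0456
```

Bed contact is felt. Ease off 0.4 mm and slide along the cradle axis.

```bash
python3 -m jog '[[[0,0,0.0004,0,0,0,255],[0.0029,0.0007,0.0004,0,0,0,255],[0.0059,0.0013,0.0004,0,0,0,255],[0.0088,0.002,0.0004,0,0,0,255],[0.0117,0.0026,0.0004,0,0,0,255],[0.0146,0.0033,0.0004,0,0,0,255],[0.0176,0.004,0.0004,0,0,0,255],[0.0195,0.0044,0.0004,0,0,0,255],[0.0195,0.0044,0.0004,0,0,0,255]]]'
python3 -m jog '[[[0.0029,0.0007,0,0,0,0,255],[0.0059,0.0013,0,0,0,0,255],[0.0088,0.002,0,0,0,0,255],[0.0117,0.0026,0,0,0,0,255],[0.0117,0.0026,0,0,0,0,255]]]'
```

```text
clock: 7.63
eef_pos: [0.4916, -0.085, 0.042]
tool_rot: [-0.112, 0.994, -0.001, -0.002]
ft_force: [-8.7, -2.4, 7.8]
grip_width: 0.0456
clock: 8.05
eef_pos: [0.5027, -0.0836, 0.0418]
tool_rot: [-0.111, 0.994, -0.002, -0.003]
ft_force: [-7.0, -4.7, 6.2]
grip_width: 0.0454
```

```bash
python3 -m jog '[[[0,0,0.0004,0,0,0,255],[0.0001,-0.0005,0.0008,0,0,0,255],[0.0001,-0.0005,0.0008,0,0,0,255],[0.0001,-0.0005,0.0008,0,0,0,255]]]'
python3 -m jog '[[[0.002,0.0004,0,0,0,0,255],[0.0039,0.0009,0,0,0,0,255],[0.0039,0.0009,0,0,0,0,255]]]'
```

```text
clock: 8.38
eef_pos: [0.5028, -0.0836, 0.0418]
tool_rot: [-0.111, 0.994, -0.001, -0.003]
ft_force: [-7.0, -4.3, 3.3]
grip_width: 0.0453
clock: 8.63
eef_pos: [0.5071, -0.0827, 0.0419]
tool_rot: [-0.111, 0.994, -0.001, -0.003]
ft_force: [-5.8, -4.8, 2.5]
grip_width: 0.0455
```

```bash
python3 -m jog '[[[0.0001,-0.0005,0.0003,0,0,0,255],[0.0002,-0.001,0.0006,0,0,0,255],[0.0002,-0.001,0.0006,0,0,0,255],[0.0002,-0.001,0.0006,0,0,0,255]]]'
python3 -m jog '[[[0.002,0.0004,0,0,0,0,255],[0.0039,0.0009,0,0,0,0,255],[0.0039,0.0009,0,0,0,0,255]]]'
python3 - <<'E'
from h import *
o=bot.get_obs();print(o["eef_pos"],o["tool_rot"],o["ft_force"],o["ft_torque"])
E
```

```text
clock: 8.97
eef_pos: [0.5102, -0.0823, 0.0427]
tool_rot: [-0.112, 0.994, -0.0, 0.0]
ft_force: [0.7, -0.7, -5.9]
grip_width: 0.0455
clock: 9.22
eef_pos: [0.5144, -0.0813, 0.043]
tool_rot: [-0.112, 0.994, -0.0, 0.0]
ft_force: [0.3, -1.9, -6.5]
grip_width: 0.0455
[ 0.51439578 -0.08134012  0.04304889] [-1.11971706e-01  9.93711293e-01 -2.28010897e-04  3.89022912e-04] [ 0.29189896 -1.90632734 -6.5370432 ] [-0.4244135   0.02419104 -0.120085  ]
```

```bash
python3 -m jog '[[[0.002,0.0004,-0.0003,0,0,0,255],[0.0039,0.0009,-0.0006,0,0,0,255],[0.0059,0.0012,-0.0006,0,0,0,255],[0.0078,0.0015,-0.0006,0,0,0,255],[0.0078,0.0015,-0.0006,0,0,0,255]]]'
python3 -m jog '[[[0.001,0.0002,0,0,0,0,255],[0.002,0.0004,0,0,0,0,255],[0.003,0.0006,0,0,0,0,255],[0.004,0.0008,0,0,0,0,255],[0.004,0.0008,0,0,0,0,255]]]'
```

```text
clock: 9.63
eef_pos: [0.5221, -0.0797, 0.0426]
tool_rot: [-0.112, 0.994, 0.0, 0.0]
ft_force: [-0.3, -0.6, -6.4]
grip_width: 0.0452
clock: 10.05
eef_pos: [0.5257, -0.0789, 0.0425]
tool_rot: [-0.112, 0.994, 0.0, 0.0]
ft_force: [-0.3, -1.6, -4.8]
grip_width: 0.0454
```

```bash
python3 -m jog '[[[0.001,0.0002,0,0,0,0,255],[0.002,0.0004,0,0,0,0,255],[0.0029,0.0007,0,0,0,0,255],[0.0039,0.0009,0,0,0,0,255],[0.0039,0.0009,0,0,0,0,255]]]'
python3 -m jog '[[[0.001,0.0002,0,0,0,0,255],[0.002,0.0004,0,0,0,0,255],[0.0029,0.0007,0,0,0,0,255],[0.0039,0.0009,0,0,0,0,255],[0.0039,0.0009,0,0,0,0,255]]]'
```

```text
clock: 10.47
eef_pos: [0.5297, -0.078, 0.0425]
tool_rot: [-0.112, 0.994, 0.0, 0.0]
ft_force: [-0.2, -1.2, -5.3]
grip_width: 0.0454
clock: 10.88
eef_pos: [0.5323, -0.0774, 0.0421]
tool_rot: [-0.112, 0.994, -0.0, -0.001]
ft_force: [-3.1, -1.6, -5.2]
grip_width: 0.0454
```

```bash
python3 -m jog '[[[0.001,0.0002,0,0,0,0,255],[0.002,0.0004,0,0,0,0,255],[0.0029,0.0007,0,0,0,0,255],[0.0039,0.0009,0,0,0,0,255],[0.0039,0.0009,0,0,0,0,255]]]'
```

```text
clock: 11.3
eef_pos: [0.5334, -0.0771, 0.0418]
tool_rot: [-0.111, 0.994, -0.001, -0.004]
ft_force: [-9.0, -4.2, -1.3]
grip_width: 0.0458
```

Roller contact felt near TCP x=0.532. Climb in small steps.

```bash
python3 -m jog '[[[0.0005,0.0001,0,0,0,0,255],[0.001,0.0002,0,0,0,0,255],[0.0015,0.0003,0,0,0,0,255],[0.002,0.0004,0,0,0,0,255],[0.002,0.0004,0,0,0,0,255]]]'
```

```text
clock: 11.72
eef_pos: [0.5334, -0.0771, 0.0418]
tool_rot: [-0.111, 0.994, -0.001, -0.006]
ft_force: [-14.5, -5.0, 4.0]
grip_width: 0.0456
```

```bash
python3 -m jog '[[[0.0005,0.0001,0,0,0,0,255],[0.001,0.0002,0,0,0,0,255],[0.001,0.0002,0,0,0,0,255],[0.001,0.0002,0,0,0,0,255]]]'
```

```text
clock: 12.05
eef_pos: [0.5337, -0.077, 0.0418]
tool_rot: [-0.111, 0.994, -0.001, -0.006]
ft_force: [-15.5, -5.3, 4.6]
grip_width: 0.0453
```

```bash
python3 -m jog '[[[0,0,0.0005,0,0,0,255],[0,0,0.001,0,0,0,255],[0,0,0.001,0,0,0,255]]]'
python3 - <<'E'
from h import *
o=bot.get_obs();p=o["eef_pos"];q=o["tool_rot"];print(p,q,o["ft_force"],o["ft_torque"])
yaw=2*np.degrees(np.arctan2(q[1],q[0]))-180
b0=pose(p[0],p[1],yaw)((.020,0,0));BB=pose(b0[0],b0[1],yaw)
overlay([[P+[0,0,.012] for P in L] for L in bat(BB)],"pics/ov3.png",[("scene",(215,325,240,390)),("top",(172,272,335,410))],3.5)
E
```

```text
clock: 12.3
eef_pos: [0.535, -0.0767, 0.0418]
tool_rot: [-0.111, 0.994, -0.001, -0.005]
ft_force: [-9.8, -4.8, -3.9]
grip_width: 0.0452
[ 0.5349505  -0.07672497  0.04180511] [-1.11277846e-01  9.93775325e-01 -5.00872477e-04 -5.25294984e-03] [-9.84140186 -4.76150405 -3.93198501] [-1.37977622  2.27624903  0.00579973]
```

View pics/ov3.png

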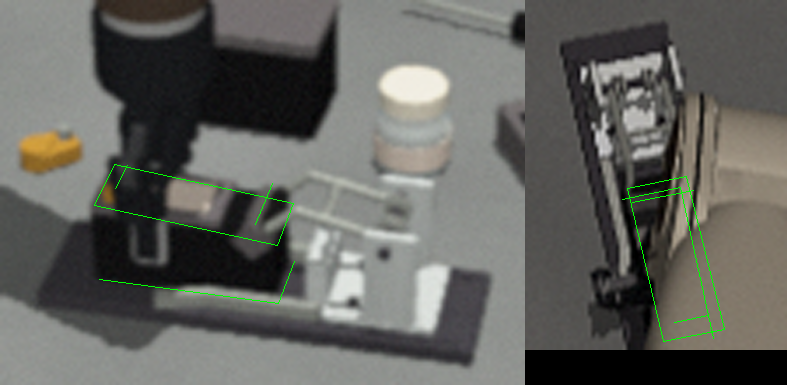

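The picture shows the roller on the front slope and the battery square in the guides. Keep pushing gently while relieving the bed load.

```bash
python3 -m jog '[[[0.0005,0.0001,0.0003,0,0,0,255],[0.001,0.0002,0.0004,0,0,0,255],[0.0015,0.0003,0.0006,0,0,0,255],[0.002,0.0004,0.0006,0,0,0,255],[0.002,0.0004,0.0006,0,0,0,255]]]'
```

```text
clock: 12.82
eef_pos: [0.5368, -0.0763, 0.0418]
tool_rot: [-0.111, 0.994, -0.0, -0.006]
ft_force: [-9.5, -4.9, -7.3]
grip_width: 0.0452
```

```bash
python3 -m jog '[[[0.0005,0.0001,0.0003,0,0,0,255],[0.001,0.0001,0.0004,0,0,0,255],[0.0015,0.0002,0.0004,0,0,0,255],[0.002,0.0002,0.0004,0,0,0,255],[0.002,0.0002,0.0004,0,0,0,255]]]'
```

```text
clock: 13.23
eef_pos: [0.5386, -0.076, 0.0419]
tool_rot: [-0.111, 0.994, -0.0, -0.006]
ft_force: [-8.2, -4.5, -8.8]
grip_width: 0.0454
```

```bash
python3 -m jog '[[[0.0005,-0.0001,0,0,0,0,255],[0.001,-0.0002,0,0,0,0,255],[0.0015,-0.0002,0,0,0,0,255],[0.002,-0.0001,0,0,0,0,255],[0.0025,0,0,0,0,0,255],[0.003,0.0001,0,0,0,0,255],[0.003,0.0001,0,0,0,0,255]]]'
```

```text
clock: 13.82
eef_pos: [0.5423, -0.0753, 0.042]
tool_rot: [-0.112, 0.994, 0.0, -0.005]
ft_force: [-4.9, -2.7, -11.1]
grip_width: 0.0452
```

```bash
python3 -m jog '[[[0.0005,0.0001,0,0,0,0,255],[0.001,0.0002,0,0,0,0,255],[0.0015,0.0003,0,0,0,0,255],[0.002,0.0004,0,0,0,0,255],[0.0025,0.0005,0,0,0,0,255],[0.003,0.0006,0,0,0,0,255],[0.003,0.0006,0,0,0,0,255]]]'
```

```text
clock: 14.4
eef_pos: [0.5535, -0.073, 0.0456]
tool_rot: [-0.113, 0.994, 0.001, 0.003]
ft_force: [4.2, 3.9, -11.4]
grip_width: 0.0453
```

Crest passed and the battery popped forward about 11 mm. Now I lower it back to the bed.

```bash
python3 -m jog '[[[0,0,-0.0005,0,0,0,255],[0,0,-0.001,0,0,0,255],[0,0,-0.0015,0,0,0,255],[0,0,-0.002,0,0,0,255],[0,0,-0.002,0,0,0,255],[0,0,-0.002,0,0,0,255]]]'
```

```text
clock: 14.9
eef_pos: [0.5536, -0.0729, 0.0438]
tool_rot: [-0.113, 0.994, 0.001, 0.004]
ft_force: [4.6, 3.2, -10.5]
grip_width: 0.0453
```

```bash
python3 -m jog '[[[0,0,-0.0005,0,0,0,255],[0,0,-0.001,0,0,0,255],[0,0,-0.0015,0,0,0,255],[0,0,-0.0015,0,0,0,255],[0,0,-0.0015,0,0,0,255]]]'
```

```text
clock: 15.32
eef_pos: [0.5537, -0.0729, 0.0425]
tool_rot: [-0.113, 0.994, 0.001, 0.004]
ft_force: [3.7, 3.7, -9.9]
grip_width: 0.0453
```

```bash
python3 -m jog '[[[0.0004,0.0003,-0.0003,0,0,0,255],[0.0008,0.0006,-0.0005,0,0,0,255],[0.0008,0.0006,-0.0005,0,0,0,255],[0.0008,0.0006,-0.0005,0,0,0,255]]]'
```

```text
clock: 15.65
eef_pos: [0.5538, -0.0729, 0.0423]
tool_rot: [-0.113, 0.994, 0.0, 0.003]
ft_force: [3.8, 4.9, -4.6]
grip_width: 0.0451
```

```bash
python3 -m jog '[[[0.0005,0.0002,0,0,0,0,255],[0.001,0.0004,0,0,0,0,255],[0.001,0.0004,0,0,0,0,255],[0.001,0.0004,0,0,0,0,255]]]'
```

```text
clock: 15.98
eef_pos: [0.5539, -0.0729, 0.0422]
tool_rot: [-0.112, 0.994, 0.0, 0.002]
ft_force: [3.4, 5.3, 0.6]
grip_width: 0.0454
```

```bash
python3 - <<'E'
from h import *
o=bot.get_obs();p=o["eef_pos"];q=o["tool_rot"];print(p,q,o["ft_force"],o["ft_torque"])
yaw=2*np.degrees(np.arctan2(q[1],q[0]))-180
b0=pose(p[0],p[1],yaw)((.020,0,0));BB=pose(b0[0],b0[1],yaw);a=np.radians(12.7);d=b0[:2]-[.5797,-.0651]
print("yaw",yaw,"bat in cradle",d@[np.cos(a),np.sin(a)],d@[-np.sin(a),np.cos(a)])
overlay([],"pics/ov4.png",[("scene",(205,325,260,390)),("top",(172,272,335,410))],3.8)
E
```

```text
[ 0.55391888 -0.07288326  0.04219229] [-1.12313412e-01  9.93670309e-01  1.66066635e-04  2.23293686e-03] [3.35242487 5.27353264 0.62940512] [0.71239125 0.2125157  0.24712389]
yaw 12.897414291700414 bat in cradle -0.006861614110297136 -0.0018560467198247487
```

View pics/ov4.png

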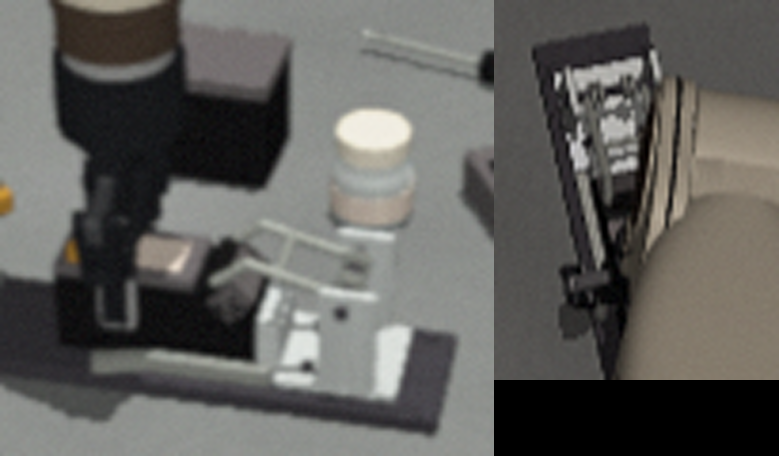

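The roller appears to sit in the groove, with the end face by the stop plate. Now feel for the stop with a gentle push.

```bash
python3 -m jog '[[[0.0005,0.0002,0.0002,0,0,0,255],[0.001,0.0003,0.0003,0,0,0,255],[0.0015,0.0004,0.0003,0,0,0,255],[0.0015,0.0004,0.0003,0,0,0,255],[0.0015,0.0004,0.0003,0,0,0,255]]]'
```

```text
clock: 16.5
eef_pos: [0.5544, -0.0728, 0.0418]
tool_rot: [-0.112, 0.994, 0.0, 0.001]
ft_force: [2.3, 6.3, 3.2]
grip_width: 0.0453
```

```bash
python3 -m jog '[[[0.0005,0.0001,0,0,0,0,255],[0.001,0.0002,0,0,0,0,255],[0.0015,0.0003,0,0,0,0,255],[0.0015,0.0003,0,0,0,0,255],[0.0015,0.0003,0,0,0,0,255]]]'
```

```text
clock: 16.92
eef_pos: [0.5543, -0.0728, 0.0417]
tool_rot: [-0.112, 0.994, 0.0, -0.0]
ft_force: [-3.0, 4.4, 6.4]
grip_width: 0.0454
```

```bash
python3 -m jog '[[[0.0003,0.0005,0.0005,0,0,0,255],[0.0008,0.0009,0.0008,0,0,0,255],[0.0013,0.0013,0.001,0,0,0,255],[0.0013,0.0013,0.001,0,0,0,255],[0.0013,0.0013,0.001,0,0,0,255]]]'
```

```text
clock: 17.33
eef_pos: [0.5543, -0.0727, 0.0418]
tool_rot: [-0.111, 0.994, -0.001, -0.002]
ft_force: [-6.1, 0.1, 5.8]
grip_width: 0.045
```

```bash
python3 -m jog '[[[0.0005,0.0001,0.0003,0,0,0,255],[0.001,0.0002,0.0006,0,0,0,255],[0.0015,0.0003,0.0008,0,0,0,255],[0.0015,0.0003,0.0008,0,0,0,255],[0.0015,0.0003,0.0008,0,0,0,255]]]'
```

```text
clock: 17.75
eef_pos: [0.5545, -0.0726, 0.0418]
tool_rot: [-0.111, 0.994, -0.001, -0.003]
ft_force: [-7.5, -1.2, 4.1]
grip_width: 0.0453
```

Firm at the stop. Relax the push, then release.

```bash
python3 -m jog '[[[-0.001,-0.0002,0,0,0,0,255],[-0.002,-0.0004,0.0005,0,0,0,255],[-0.002,-0.0004,0.0005,0,0,0,255],[-0.002,-0.0004,0.0005,0,0,0,255]]]'
python3 -m jog '[[[0,0,0,0,0,0,150],[0,0,0,0,0,0,80],[0,0,0,0,0,0,0],[0,0,0,0,0,0,0],[0,0,0,0,0,0,0],[0,0,0,0,0,0,0],[0,0,0,0,0,0,0],[0,0,0,0,0,0,0]]]'
```

```text
clock: 18.08
eef_pos: [0.5546, -0.0725, 0.0419]
tool_rot: [-0.111, 0.994, -0.001, -0.001]
ft_force: [-2.0, -3.1, -5.6]
grip_width: 0.0457
clock: 18.75
eef_pos: [0.556, -0.0714, 0.0434]
tool_rot: [-0.112, 0.994, 0.0, 0.0]
ft_force: [0.6, 0.3, -0.3]
grip_width: 0.0853
```

```bash
python3 -m jog '[[[0,0,0.01,0,0,0,0],[0,0,0.03,0,0,0,0],[0,0,0.06,0,0,0,0],[0,0,0.1,0,0,0,0],[0,0,0.14,0,0,0,0],[0,0,0.17,0,0,0,0],[0,0,0.19,0,0,0,0],[0,0,0.19,0,0,0,0]]]'
python3 -m jog '[[[-0.02,0.02,0,0,0,0,0],[-0.05,0.05,0,0,0,0,0],[-0.07,0.08,0,0,0,0,0],[-0.09,0.11,0,0,0,0,0],[-0.11,0.14,0,0,0,0,0],[-0.13,0.17,0,0,0,0,0],[-0.15,0.2,0,0,0,0,0],[-0.16,0.22,0,0,0,0,0],[-0.16,0.22,0,0,0,0,0],[-0.16,0.22,0,0,0,0,0]]]'
python3 - <<'E'
from h import *
a=np.radians(12.7);u=np.array([np.cos(a),np.sin(a)]);b0=np.array([.5797,-.0651])-.0065*u
BB=pose(*b0,12.7)
overlay([[P+[0,0,.012] for P in L] for L in bat(BB)],"pics/ov5.png",[("scene",(215,325,250,390)),("top",(172,292,335,405))],3.7)
im=bot.camera("top");hsv=cv2.cvtColor(im,cv2.COLOR_BGR2HSV);y0,y1,x0,x1=240,275,355,395
s=hsv[y0:y1,x0:x1];m=((s[...,0]>8)&(s[...,0]<28)&(s[...,1]>130)&(s[...,2]>110)).astype(np.uint8)
n,l,st,c=cv2.connectedComponentsWithStats(m);ps=[onz("top",*(c[i]+[x0,y0]),.080)[:2] for i in range(1,n) if st[i,4]>5]
print(st[1:,4],ps)
if len(ps)==2:
    mid=(ps[0]+ps[1])/2;d=ps[0]-ps[1];d=d*np.sign(d[1]);d0=mid-[.5797,-.0651]
    print("bat x,y in cradle",d0@u+.048,d0@[-u[1],u[0]],"yaw",np.degrees(np.arctan2(d[1],d[0]))-90,np.linalg.norm(d))
print(bot.get_obs()["eef_pos"])
E
```

```text
clock: 19.42
eef_pos: [0.5585, -0.0719, 0.24]
tool_rot: [-0.112, 0.994, -0.001, 0.006]
ft_force: [0.7, 0.4, 0.3]
grip_width: 0.0853
clock: 20.25
eef_pos: [0.395, 0.1492, 0.2332]
tool_rot: [-0.113, 0.994, -0.0, 0.0]
ft_force: [-0.2, -0.1, -0.6]
grip_width: 0.0855
[20 19] [array([ 0.52979435, -0.08811227]), array([ 0.52418889, -0.06265227])]
bat x,y in cradle -0.005679360506555431 0.0015570294665398345 yaw 12.416569376919938 0.026069766001749445
[0.39601696 0.147846   0.23301348]
```

View pics/ov5.png

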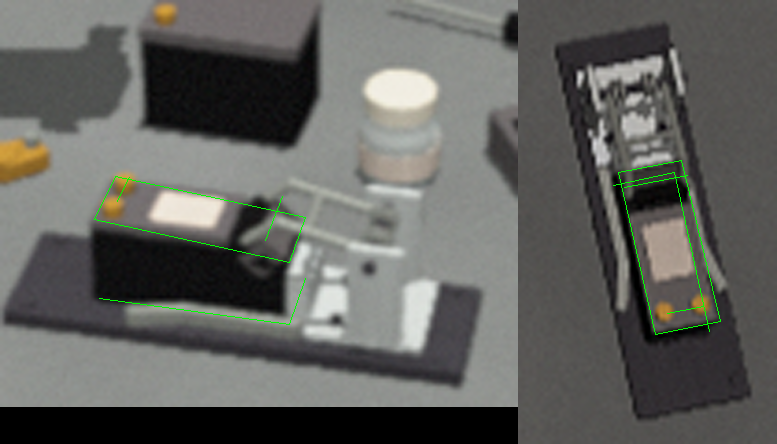

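Posts put the battery at x=-5.7, y=+1.6 mm and 12.4°. One plain close-up to check the roller in the groove.

```bash
python3 - <<'E'
from h import *
b=bot.camera("scene");cv2.imwrite("pics/fin.png",cv2.resize(b[250:312,295:375],None,fx=9,fy=9,interpolation=cv2.INTER_CUBIC))
a=np.radians(12.7);u=np.array([np.cos(a),np.sin(a)]);n=np.array([-u[1],u[0]]);b0=np.array([.5797,-.0651])-.0057*u+.0015*n
P=pose(*b0,12.5)
for nm,p in dict(roller_home_right=(.0355,-.022,.072),crestR=(.046,-.023,.073),endR=(.06,-.023,.059),groove0R=(.025,-.023,.066)).items():
    print(nm,((proj("scene",P(p))-[295,250]+.5)*9).round())
print(bot.get_obs()["clock"])
E
```

```text
roller_home_right [204. 261.]
crestR [245. 265.]
endR [301. 319.]
groove0R [161. 277.]
20.45
```

View pics/fin.png

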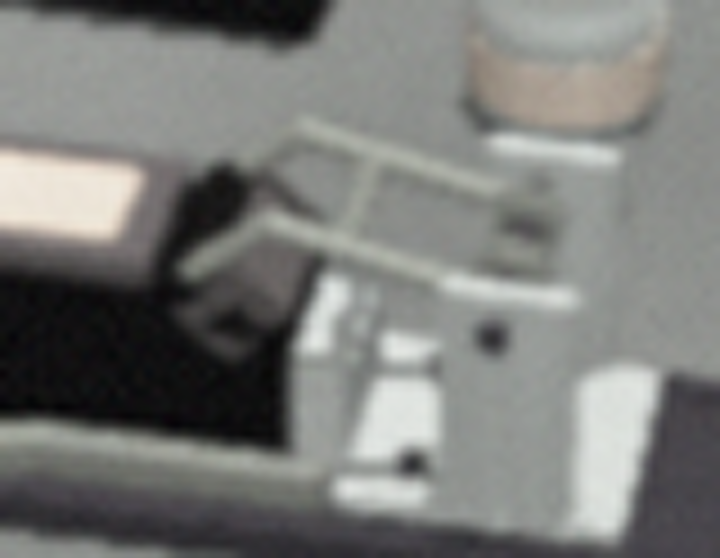

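The bar's tip and roller sit at (190,270), where the groove should be (about (204,261)). The end face meets the stop plate at x≈290. Home, so hand in.

```bash
python3 -c "
from workcell import bot
print(bot.job_done())"
```

```text
the job is handed in; nothing more can be done
None
```

The battery is loaded in the charging cradle and the job is handed in, at about 20.5 s on the clock. No verdict is reported.

I gripped the battery at 45.5 mm, set it on the bed and slid it in. The roller lifted and then dropped past the rib's crest. After that, a gentle push met a rigid stop: the reaction climbed to about 7.5 N with no further travel. I then relaxed the push, opened the gripper and moved the arm clear.

**Last checks**
- **Position:** the posts seen from the top camera put the battery at x ≈ -5.7 mm and y ≈ +1.6 mm in the cradle, within 0.3° of its axis.
- **Roller and stop:** the close-up shows the roller in the groove and the end face against the stop plate. The travel from first roller contact to the stop was about 23.6 mm, against about 23 mm expected.
- **Forces:** the highest wrist reading at the end of a move was about 17 N, during the climb. It is read only at the end of each move, so a brief peak could have been missed.

**Not clean or not checked**
- **Slide:** the battery dragged on the bed and a guide at first, and stuck on the slope at about 16 N until I eased the load on the bed. It then jumped about 11 mm over the crest and came off the bed by about 3 mm before I lowered it.
- **Sideways position:** the gripper put the battery at y ≈ -1.9 mm before I shifted it sideways. The camera later gave +1.6 mm, and both are within the 5 mm allowed.
- **Hold-down arm:** its angle and bearing force were not measured directly, only judged from the picture and the feel.
- **Bystanders:** I did not re-measure them, and nothing in the force readings suggested the arm touched one.

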